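# Slide the wheelset cassette into the checking fixture, press it home and lock it

## Robot

A 7-joint arm with a two-finger parallel gripper is mounted at the origin on the work surface. World frame = base frame: x ahead of the robot, y to its left, z up, the work surface at z = 0. Lengths are in mm, angles in rad, forces in N, time in s.
With the tool pointing down it reaches from about 400 to 850 mm from the base axis. Payload 4.5 kg.
Tool frame: the origin (TCP) lies midway between the tips of the shut fingers; the grasp point (between the pads) lies 19 mm behind it; z points along the fingers, y is the line along which they close (so a half turn about z gives the same grasp; the last joint's range is limited). The gripper opens to 88 mm and grips with 3 to 60 N. Pads are 18 mm wide; open, the fingers measure 123 mm over their backs; the gripper's body (75 mm by 187 mm) begins 45 mm behind the grasp point.
Start: joints at [-1.145, 0.689, -0.195, 1.565, 0.157, 0.902, -0.215], TCP at [238.641, 577.671, 238.743] pointing down, gripper open.
Joint ranges: [-3.01, 3.01], [-0.46, 2.08], [-1.47, 1.51], [0.13, 2.56], [-1, 4.14], [0.04, 2.09], [-2.66, 2.66]. Speed limits (rad/s): [2.57, 2.57, 3.14, 3.14, 3.14, 3.14, 3.14].

## Interface

Orientations are given as a rotation vector (axis times angle).
In Python, from rig import arm, viewer, boxes_of, masks_of gives the robot as it stands. The module is installed in compiled form; this text tells all that it offers.
- The arm moves only by the tool move_arm, never from a script. Its argument "steps" is a list of rows, each a list of 7 numbers: the shift along the world's x, y, z in m, then the turn, a rotation vector about the world's x, y, z in rad, then the finger opening in m, from 0 to 0.0881. A call has 1 to 20 rows; each row is the pose to reach, as a shift and turn from the pose commanded when the call began; what a row does not reach only later rows make up. A row lasts 1/8 s, in which the tool goes at most 62.5 mm and 10.7 degrees, less where a joint would pass 70% of its speed; a pose out of reach is approached as far as the arm can. A call with a gripper value outside its range is refused whole. The fingers move at their own pace and stop on an object; the grip force is fixed at half the most. Time passes only in rows, so rows that repeat a pose let the fingers close. It gives the time, the measured TCP pose, the force, the opening and the grip force at its end, in the units of the state.
- arm.read_state(): the state, without advancing time (a new reading comes with each control period).
- viewer.read_camera(name): name is "scene" or "top"; returns (picture, depth): 384x512x3 uint8, red, green, blue; 384x512 float32, mm along the optical axis (not along the pixel's ray), 0 where there is no reading.
- viewer.camera_info(name): a dict with "fx", "fy", "cx", "cy" (pixels), "k1" (the pictures are not rectified: a ray, as slopes to the right and down, at radius r is drawn at 1 + k1 r^2 times it, then the intrinsics apply), "R" (3x3) and "t" (3): a world point X has camera coordinates R X + t. Camera axes: x right, y down, z forward; pixel columns grow to the right and rows downward; lengths in mm; the calibration is good to about 2 mm. A picture is of the moment at which its call begins. camera_info takes no time and is no camera call.
- arm.finish_job(): hands the job in; it is judged then, once.
Trained networks look in the newest picture that a camera, given by its name, has taken for a name from the list of things; names that differ only in an ending like _2 or _b are one class to them, and where a whole thing is asked for, a point or a joint stands for the part that bears it (a point fixed in the world has none). Each returns a list of dicts, best first, with "conf" (0 to 1); they miss things now and then, are a little off and sometimes report something else, mostly with a low value. They report only what shows in the picture. A call takes as long as a camera call.
- boxes_of(camera, query): "centre" ([x, y, z] in mm, in the coordinates of the camera as it stood for that picture, good to about 4 mm: the middle of the surface that is visible of it).
- masks_of(camera, query): "region" (384x512 bool, what is visible of it).
The state is a dict: "clock": time; "joint_positions": joint angles; "joint_velocities": joint speeds; "tau": joint torques, N m; "tcp_pos": TCP position; "tool_rot": TCP orientation; "force": force on the tool from outside, world axes, zero at the start; "wrist_torque": the same for the moment, N m; "opening": finger opening in mm; "finger_force": force on a finger pad.
Only numpy, scipy, OpenCV 4.12 (cv2) and the standard library are available. Lean on these libraries where they do the work, as an engineer would, in place of code of your own. Each camera call takes 0.05 s, during which the arm holds its last target. There are 200 camera calls.

## Task

The cassette of model-railway wheelsets is lying on the loading deck of the checking fixture: slide it along into the pocket and press it down until it is fully home past the sprung catch, while the red locking lever is still open. Then swing the lever fully shut across it, let go and stand clear. Do not lean hard on the cassette, and leave the parts bin, oil bottle and screwdriver where they are.

Things in the scene. Friction and masses are not known exactly. Their poses are not given: they have to be found in the camera images.
- fixture: Fixed aluminium checking fixture. Origin on the table under the pocket's centre, z up, +x = loading direction, from the deck to the pocket. The other fixture points below use these axes.
- cassette: Loose green block with a clear lid over dark wheelsets, 100 (x) x 90 (y) x 45 mm high, about 0.35 kg, too wide for the gripper. Origin: centre of its underside, z up. Closed flat top, a solid green pad 24 mm wide with a pale stripe at each x end. Starts flat on the deck, x roughly along the fixture's x, off the fence. Either end may lead.
- pocket (a point): Centre of the pocket's flat floor, 14 mm above the table. Pocket 103 mm (fixture x) by 93 mm (y), 20 mm deep; its end wall (23.5 mm thick, at +x, its rim bevelled 4 mm) and +y side wall (23.5 mm thick) are level with the deck. The cassette is home when its origin is here (1.5 mm play each way); its top is then 59 mm above the table.
- deck (a point): Middle of the flat loading deck's top, 34 mm above the table, at fixture x = -160.75, y = 24.25 mm. The deck is 218.5 mm long (x) and 141.5 mm wide (y), and ends at the pocket's mouth (x = -51.5 mm).
- fence (a point): Top of the blue fence's inner face, 44 mm above the table (10 mm above the deck), at fixture x = -160, y = -46.5 mm. The fence is a straight wall 12 mm thick along the -y side of deck and pocket, x = -270 to 75 mm, in line with the pocket's side wall: a cassette flat against it is in line with the pocket.
- catch_nose (a point): Foremost point of the sprung brass catch (50 mm along y) that bulges 4 mm from the pocket's wall on the deck side, 24 mm above the table, with a steep ramp from there up to 32 mm. It holds the cassette's rear end 10 to 18 mm up until that end is pressed down past it with about 10 to 20 N; then it stays down. Part-way it may stick a few mm up: press on until level.
- lever (a joint): Locking lever on a vertical hinge, rad: 0 = shut (a stop), along the fixture's +y across the pocket; grows as it opens towards the fixture's +x (1.57 = along +x). Stays where left; 1 to 2 N at the grip moves it. Red arm 22 mm wide, underside 62 and top 72 mm above the table: passes 3 mm over a seated cassette, is stopped by one prouder than that.
- lever_pivot (a point): On the lever's hinge axis, 67 mm above the table, at fixture x = 0, y = -73 mm (a steel hub of 15 mm radius).
- lever_grip (a point): Top centre of the lever's upright black grip, a post of 9 mm radius standing 41 mm above the red arm (113 mm above the table), 110 mm from the hinge axis.
- parts_bin: Bystander: small loose green open bin of wheelsets, 90 x 65 x 35 mm; origin at the centre of its underside.
- oil_jar: Bystander: loose yellow oil bottle, 44 mm diameter, 80 mm high; origin at the centre of its underside.
- screwdriver: Bystander: loose screwdriver lying flat, 160 mm long along its x.

How it is judged:
By the outcome, as a careful person would: the job done as asked, in the order asked, and still so for the second after the job is handed in, with the robot touching nothing.
It also fails if it takes over 64 s, if anything falls off the work surface, if the arm or the gripper's body presses on something with over 40 N, if the wrist force passes 120 N, or if a joint passes its speed limit or range.

## Working session

There is one attempt and no reset: what is moved stays moved. The work goes in short steps, Python scripts to look and compute and a tool call to move; the robot and the scene stay as the last step left them, time stands still between calls to the robot, and variables do not carry over. Pictures are saved under pics/ and viewed, at most 10 in all, crops included, and the job is handed in when it is done.

Besides the shell and the picture viewer there is one more tool, called after "Request:" in YAML: its name, and indented under it one key for each argument. move_arm: Moves the arm, as the interface text tells. Its arguments: {"type":"object","properties":{"steps":{"type":"array"}},"required":["steps"]}

```bash
mkdir -p pics; cat > h.py <<'E'
import numpy as np, cv2
from rig import arm, viewer, boxes_of, masks_of
def pts(cam,depth,mask):
    i=viewer.camera_info(cam); v,u=np.nonzero(mask&(depth>0))
    a=(u-i["cx"])/i["fx"]; b=(v-i["cy"])/i["fy"]; x,y=a.copy(),b.copy()
    for _ in range(8):
        s=1+i["k1"]*(x*x+y*y); x,y=a/s,b/s
    z=depth[v,u]; P=np.c_[x*z,y*z,z]
    return (P-np.array(i["t"]))@np.array(i["R"])
def proj(cam,X):
    i=viewer.camera_info(cam); c=np.array(i["R"])@np.array(X)+np.array(i["t"]); s=c[:2]/c[2]; s=s*(1+i["k1"]*(s@s))
    return s[0]*i["fx"]+i["cx"], s[1]*i["fy"]+i["cy"]
E
python3 - <<'E'
from h import *
ims=[]
for c in ["top","scene"]:
    p,d=viewer.read_camera(c); cv2.imwrite(f"pics/{c}0.png",p[:,:,::-1]); np.save(f"{c}0.npy",d)
    for q in ["cassette","fixture","lever","lever_grip","fence","parts_bin","oil_jar","screwdriver"]:
        for m in masks_of(c,q)[:2]:
            X=pts(c,d,m["region"])
            if len(X): print(c,q,round(m["conf"],2),len(X),np.median(X,0).round(),np.percentile(X,2,axis=0).round(),np.percentile(X,98,axis=0).round())
print(arm.read_state())
E
```

```text
top cassette 0.67 1265 [ 554. -136.   78.] [ 510. -185.   34.] [602. -86.  83.]
top fixture 0.9 5415 [569. -26.  32.] [ 485. -227.    9.] [642. 125.  75.]
top lever 0.79 403 [625.  89.  72.] [598.  30.  65.] [655. 148. 113.]
top lever_grip 0.81 385 [625.  89.  72.] [598.  29.  64.] [656. 148. 113.]
top fence 0.83 5314 [570. -23.  33.] [ 485. -226.    9.] [642. 128.  75.]
top parts_bin 0.71 785 [635. 409.  14.] [583. 360.  -3.] [681. 449.  37.]
top oil_jar 0.51 233 [510. 379.  53.] [493. 367.   4.] [530. 404.  81.]
top screwdriver 0.7 251 [ 517. -468.   21.] [ 481. -494.    9.] [ 598. -414.   29.]
scene cassette 0.81 1077 [ 572. -114.   78.] [ 517. -183.   35.] [607. -82.  82.]
scene fixture 0.88 3891 [611.   7.  34.] [ 492. -214.    4.] [662. 151.  91.]
scene lever 0.68 491 [628. 104.  73.] [605.  34.  64.] [660. 155. 113.]
scene lever 0.52 1809 [638. 408.  20.] [590. 364.   2.] [690. 453.  37.]
scene lever_grip 0.92 496 [625. 110.  73.] [601.  36.  64.] [660. 155. 113.]
scene lever_grip 0.55 3759 [611.  12.  34.] [ 498. -211.    5.] [662. 151.  92.]
scene fence 0.93 4010 [610.   9. 
[... 318 characters left out ...]
ay([-1.14519246,  0.68910604, -0.19460409,  1.56531778,  0.15730545,
        0.90249203, -0.21509711]), 'joint_velocities': array([ 1.72998924e-04,  4.92125879e-04, -1.01613001e-03,  1.40601680e-05,
       -8.16784715e-06, -2.97114251e-04, -4.48494736e-04]), 'tau': array([-2.29259103e-04, -5.27480185e+01, -1.26712158e+00, -1.53746992e+01,
       -5.18468418e-02, -9.22390900e-04,  1.73983324e-05]), 'tcp_pos': array([238.64152243, 577.66288579, 238.73429469]), 'tool_rot': array([6.11462312e-01, 3.08151011e+00, 9.68113728e-05]), 'force': array([0.03343205, 0.22992421, 0.8405154 ]), 'wrist_torque': array([ 0.01261462, -0.02088631, -0.01342391]), 'finger_force': 0.0, 'opening': 87.94595201762972}
```

```bash
ls pics
```

```text
scene0.png
top0.png
```

View pics/top0.png

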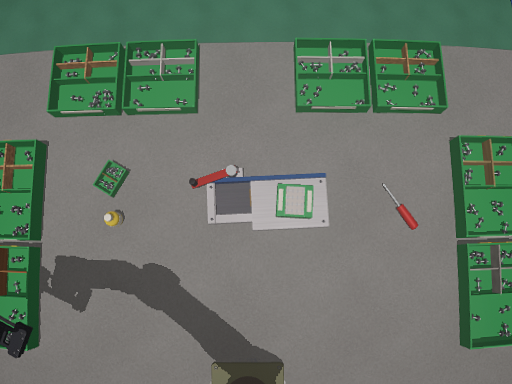

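View pics/scene0.png

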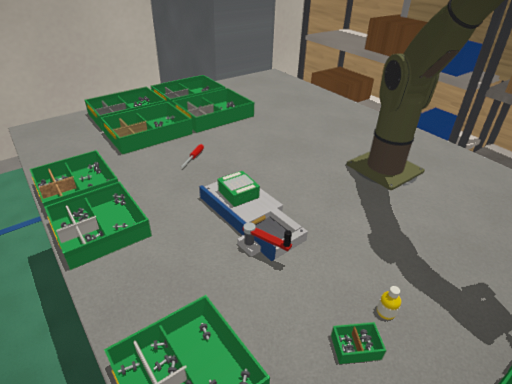

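The top view shows the fixture at about (210–328, 175–228). The cassette is on the deck at (294, 201), and the red lever is open, with its grip at (193, 183) and its hub at (232, 170). The scene view agrees. Fixture +x points along world +y, and the fence is on the world +x side.

```bash
cat > fit.py <<'E'
from h import *
for c in ["top","scene"]:
    p=cv2.imread(f"pics/{c}0.png"); d=np.load(f"{c}0.npy"); h=cv2.cvtColor(p,cv2.COLOR_BGR2HSV)
    def near(m):
        X=pts(c,d,m); return X[(X[:,0]>440)&(X[:,0]<720)&(X[:,1]>-270)&(X[:,1]<200)]
    B=near((h[...,0]>100)&(h[...,0]<125)&(h[...,1]>110)&(h[...,2]>60)); B=B[(abs(B[:,2]-44)<4)]
    m=B.mean(0); s=np.linalg.svd(B-m,full_matrices=False)[2][0]; s=s*np.sign(s[1]); t=np.arctan2(s[1],s[0]); 
    ex=np.array([np.cos(t),np.sin(t)]); ey=np.array([-ex[1],ex[0]])
    print(c,"fence n",len(B),"yaw",t,"mean",m.round(1))
    # fence centre y_f=-52.5 ; x from -270..75
    u=(B[:,:2]-m[:2])@ex; v=(B[:,:2]-m[:2])@ey
    print(" fence u ext",np.percentile(u,[0,1,99,100]).round(1),"v",np.percentile(v,[0,2,98,100]).round(1))
    # frame with y0 so that fence centre is -52.5, x relative to m
    A=near(np.ones(d.shape,bool)); ux=(A[:,:2]-m[:2])@ex; vy=(A[:,:2]-m[:2])@ey-52.5
    k=abs(A[:,2]-34)<3; print(" z34 x ext",np.percentile(ux[k],[0,.5,99.5,100]).round(1),"y",np.percentile(vy[k],[0,.5,99.5,100]).round(1))
    k=(abs(A[:,2]-14)<3)&(abs(vy)<40)&(abs(ux-100)<100); print(" pocket x",np.percentile(ux[k],[0,1,50,99,100]).round(1),"y",np.percentile(vy[k],[0,1,50,99,100]).round(1),k.sum())
    C=near((h[...,0]>50)&(h[...,0]<85)&(h[...,1]>120)); k=C[:,2]>74; 
    D=A[(A[:,2]>74)&(A[:,2]<86)&(A[:,1]<-70)]
    r=cv2.minAreaRect(D[:,:2].astype(np.float32)); print(" cassette rect",r,"z",np.median(D[:,2]),len(D))
    R=near(((h[...,0]<8)|(h[...,0]>172))&(h[...,1]>130)); R=R[(abs(R[:,2]-72)<4)&(R[:,1]>0)]
    mr=R.mean(0); sr=np.linalg.svd(R[:,:2]-mr[:2],full_matrices=False)[2][0]; print(" lever arm",mr.round(1),sr,len(R))
    G=A[(A[:,2]>108)&(A[:,2]<118)]; print(" grip top",np.median(G,0).round(1),G.mean(0).round(1),len(G))
    H=A[(A[:,2]>74)&(A[:,2]<100)&(A[:,1]>0)&(A[:,0]>610)]
    print(" hub?",H.mean(0).round(1) if len(H) else 0,len(H))
E
python3 fit.py
```

```text
top fence n 343 yaw 1.617100974109451 mean [628.1 -67.1  43.3]
 fence u ext [-158.2 -156.2  149.   155.9] v [-6.1 -5.5  5.2  5.8]
 z34 x ext [-163.2 -161.8  181.6  183. ] y [-69.1 -47.   95.4  96.3]
 pocket x [ 56.8  59.8 108.1 159.1 159.7] y [-40.  -39.1   0.2  39.3  40. ] 689
 cassette rect ((556.242919921875, -135.82855224609375), (100.36554718017578, 90.26051330566406), 86.13877868652344) z 78.19225044557328 1107
 lever arm [623.1  97.7  71.4] [ 0.34924465 -0.93703158] 201
 grip top [606.6 144.1 111.6] [606.3 144.4 111.9] 33
 hub? [638.9  54.   75.9] 73
scene fence n 271 yaw 1.6093475175425573 mean [633.8 -68.1  44. ]
 fence u ext [-157.5 -151.7  184.4  185.4] v [-5.3 -4.9  6.5  8.7]
 z34 x ext [-161.8 -157.6  185.   186.5] y [-84.4 -80.6  96.7  98.9]
 pocket x [ 54.7  59.   99.1 185.4 186.3] y [-38.4 -33.   16.5  39.1  39.8] 328
 cassette rect ((560.2926025390625, -133.88548278808594), (103.64175415039062, 92.3993911743164), 85.91897583007812) z 79.85737573647279 632
 lever arm [628.2 104.1  71.9] [-0.30972853  0.95082503] 264
 grip top [611.1 147.4 113. ] [611.7 147.1 112.5] 41
 hub? [634.   87.3  79.8] 140
```

Request:
move_arm:
  steps:
    - [0.034,-0.05,0,0,0,-0.16,0]
    - [0.068,-0.1,0,0,0,-0.32,0]
    - [0.1,-0.15,0,0,0,-0.48,0]
    - [0.134,-0.2,0,0,0,-0.64,0]
    - [0.168,-0.25,0,0,0,-0.8,0]
    - [0.2,-0.3,0,0,0,-0.96,0]
    - [0.205,-0.35,0,0,0,-1.136,0]
    - [0.21,-0.4,0,0,0,-1.136,0]
    - [0.214,-0.45,0,0,0,-1.136,0]
    - [0.218,-0.5,0,0,0,-1.136,0]
    - [0.222,-0.55,0,0,0,-1.136,0]
    - [0.226,-0.6,-0.02,0,0,-1.136,0]
    - [0.23,-0.65,-0.06,0,0,-1.136,0]
    - [0.236,-0.717,-0.1,0,0,-1.136,0]
    - [0.236,-0.717,-0.1,0,0,-1.136,0]
    - [0.236,-0.717,-0.15,0,0,-1.136,0]
    - [0.236,-0.717,-0.192,0,0,-1.136,0]
    - [0.236,-0.717,-0.192,0,0,-1.136,0]

```text
clock: 3.15
tcp_pos: [473.4, -137.8, 45.0]
tool_rot: [-2.168, -2.267, 0.003]
force: [-0.5, -0.6, 0.4]
opening: 0.6
finger_force: 0.0
```

Request:
move_arm:
  steps:
    - [0.008,0,0,0,0,0,0]
    - [0.016,0.001,0,0,0,0,0]
    - [0.022,0.001,0,0,0,0,0]
    - [0.027,0.001,0,0,0,0,0]
    - [0.032,0.001,0,0,0,0,0]
    - [0.036,0.0015,0,0,0,0,0]
    - [0.04,0.0015,0,0,0,0,0]
    - [0.04,0.0015,0,0,0,0,0]

```text
clock: 4.15
tcp_pos: [515.5, -137.8, 46.7]
tool_rot: [2.172, 2.268, 0.001]
force: [-1.4, 0.1, 1.5]
opening: 1.0
finger_force: 0.6
```

Request:
move_arm:
  steps:
    - [0.001,0,0,0,0,0,0]
    - [0.002,0,0,0,0,0,0]
    - [0.003,0,0,0,0,0,0]
    - [0.003,0,0,0,0,0,0]

```text
clock: 4.65
tcp_pos: [517.9, -137.8, 46.7]
tool_rot: [2.173, 2.269, 0.001]
force: [-2.8, -0.3, 1.5]
opening: 0.1
finger_force: 1.2
```

Request:
move_arm:
  steps:
    - [0.001,0,0,0,0,0,0]
    - [0.002,0,0,0,0,0,0]
    - [0.003,0,0,0,0,0,0]
    - [0.003,0,0,0,0,0,0]

```text
clock: 5.15
tcp_pos: [519.1, -138.2, 46.7]
tool_rot: [-2.173, -2.266, 0.003]
force: [-6.5, -1.2, 3.0]
opening: 0.9
finger_force: 3.0
```

```bash
python3 - <<'E'
from h import *
p,d=viewer.read_camera("top"); cv2.imwrite("pics/top1.png",p[:,:,::-1]);
A=pts("top",d,np.ones(d.shape,bool)); D=A[(A[:,2]>74)&(A[:,2]<86)&(A[:,1]<-70)&(A[:,1]>-200)&(A[:,0]>520)&(A[:,0]<640)]
print(cv2.minAreaRect(D[:,:2].astype(np.float32)),len(D)); s=arm.read_state(); print(s["force"],s["tcp_pos"])
cv2.imwrite("pics/c1.png",cv2.resize(p[150:250,180:350,::-1],None,fx=4,fy=4))
E
```

```text
((594.8932495117188, -133.51669311523438), (98.2364730834961, 53.99136734008789), 89.36262512207031) 166
[-5.07255329 -0.85310382  3.13691969] [ 519.05331477 -138.15510719   46.69140573]
```

View pics/c1.png

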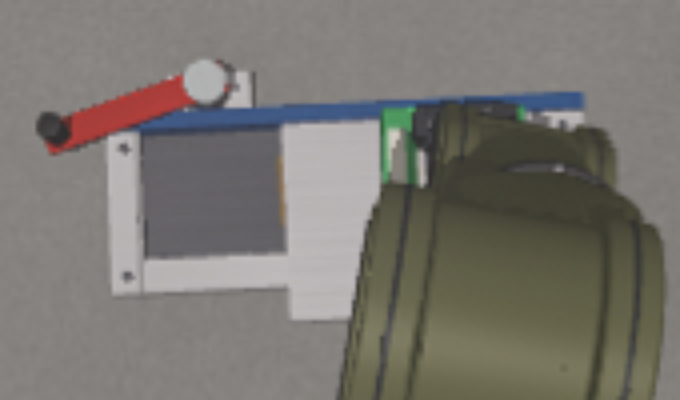

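The cassette lies flat against the blue fence at crop (380–525, 105), and the pocket is clear. Next I move behind its tail.

Request:
move_arm:
  steps:
    - [-0.012,0,0,0,0,0,0]
    - [-0.012,0,0.05,0,0,0,0.04]
    - [-0.012,-0.01,0.065,0,0,0,0.04]
    - [0.02,-0.055,0.065,0,0,0,0.04]
    - [0.064,-0.078,0.065,0,0,0,0.04]
    - [0.064,-0.078,0.065,0,0,0,0.04]
    - [0.064,-0.078,0.03,0,0,0,0.04]
    - [0.064,-0.078,-0.001,0,0,0,0.04]
    - [0.064,-0.078,-0.001,0,0,0,0.04]

```text
clock: 6.32
tcp_pos: [582.4, -214.0, 43.7]
tool_rot: [-2.168, -2.266, 0.002]
force: [-0.9, 1.0, -0.1]
opening: 40.3
finger_force: 0.0
```

```bash
python3 - <<'E'
from h import *
p,d=viewer.read_camera("scene")
A=pts("scene",d,np.ones(d.shape,bool)); D=A[(A[:,2]>74)&(A[:,2]<86)&(A[:,1]<-70)&(A[:,1]>-200)&(A[:,0]>520)&(A[:,0]<640)]
print(cv2.minAreaRect(D[:,:2].astype(np.float32)),len(D)); s=arm.read_state(); print(s["force"],s["tcp_pos"])
E
```

```text
((582.0748291015625, -139.4971466064453), (119.40015411376953, 91.73471069335938), 89.84040069580078) 661
[ 0.40454943 -0.24359582  0.03115568] [ 583.69389864 -214.73348225   45.23415481]
```

Request:
move_arm:
  steps:
    - [0,0.012,0,0,0,0,0.04]
    - [0,0.02,0,0,0,0,0.04]
    - [-0.001,0.027,0,0,0,0,0.04]
    - [-0.001,0.034,0,0,0,0,0.04]
    - [-0.0015,0.042,0,0,0,0,0.04]
    - [-0.002,0.05,0,0,0,0,0.04]
    - [-0.0025,0.058,0,0,0,0,0.04]
    - [-0.003,0.066,0,0,0,0,0.04]
    - [-0.003,0.074,0,0,0,0,0.04]
    - [-0.0035,0.082,0,0,0,0,0.04]
    - [-0.004,0.09,0,0,0,0,0.04]
    - [-0.004,0.098,0,0,0,0,0.04]
    - [-0.0045,0.106,0,0,0,0,0.04]
    - [-0.005,0.114,0,0,0,0,0.04]
    - [-0.005,0.122,0,0,0,0,0.04]
    - [-0.0055,0.13,0,0,0,0,0.04]
    - [-0.0055,0.13,0,0,0,0,0.04]

```text
clock: 8.5
tcp_pos: [579.0, -83.9, 45.6]
tool_rot: [-2.17, -2.27, -0.001]
force: [-0.3, -0.1, 0.0]
opening: 39.9
finger_force: 0.0
```

```bash
python3 - <<'E'
from h import *
p,d=viewer.read_camera("scene")
s=arm.read_state(); print(s["force"],s["tcp_pos"])
cv2.imwrite("pics/s2.png",cv2.resize(p[150:290,160:340,::-1],None,fx=4,fy=4))
E
```

```text
[-0.41003156 -0.07281107  0.43330947] [578.98776503 -84.45918085  45.59784023]
```

View pics/s2.png

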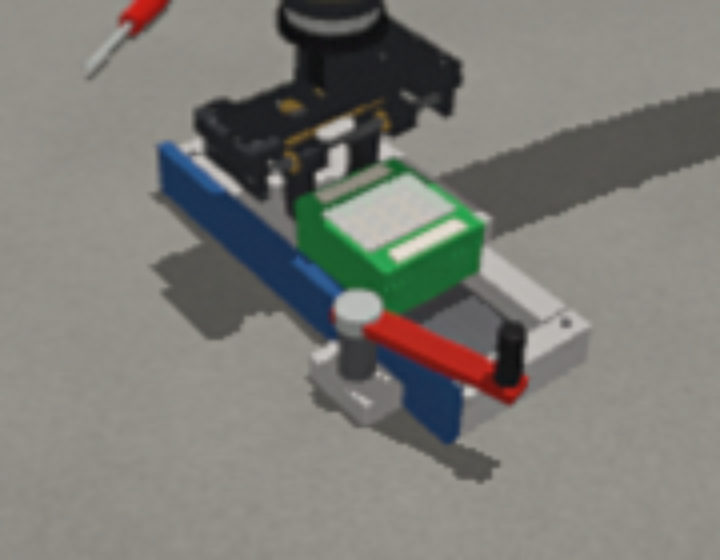

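The cassette is still flat and along the fence, with its leading edge over the pocket at about (400, 300). I continue slowly.

Request:
move_arm:
  steps:
    - [0,0.004,0,0,0,0,0.04]
    - [0,0.008,0,0,0,0,0.04]
    - [0,0.012,0,0,0,0,0.04]
    - [-0.001,0.016,0,0,0,0,0.04]
    - [-0.001,0.02,0,0,0,0,0.04]
    - [-0.001,0.024,0,0,0,0,0.04]
    - [-0.001,0.028,0,0,0,0,0.04]
    - [-0.001,0.032,0,0,0,0,0.04]
    - [-0.0015,0.036,0,0,0,0,0.04]
    - [-0.0015,0.04,0,0,0,0,0.04]
    - [-0.002,0.044,0,0,0,0,0.04]
    - [-0.002,0.048,0,0,0,0,0.04]
    - [-0.002,0.052,0,0,0,0,0.04]
    - [-0.002,0.052,0,0,0,0,0.04]

```text
clock: 10.3
tcp_pos: [577.2, -32.9, 45.8]
tool_rot: [-2.172, -2.269, -0.001]
force: [0.2, -0.2, 0.1]
opening: 39.9
finger_force: 0.0
```

Request:
move_arm:
  steps:
    - [0,0.002,0,0,0,0,0.04]
    - [0,0.004,0,0,0,0,0.04]
    - [0,0.006,0,0,0,0,0.04]
    - [0,0.008,0,0,0,0,0.04]
    - [0,0.008,0,0,0,0,0.04]

```text
clock: 10.92
tcp_pos: [577.2, -25.3, 45.7]
tool_rot: [-2.172, -2.269, -0.001]
force: [-0.5, -1.2, -0.7]
opening: 40.0
finger_force: 0.3
```

```bash
python3 - <<'E'
from h import *
p,d=viewer.read_camera("scene")
s=arm.read_state(); print(s["force"],s["tcp_pos"])
cv2.imwrite("pics/s3.png",cv2.resize(p[150:290,160:340,::-1],None,fx=4,fy=4))
E
```

```text
[1.61872079 0.27103122 0.28223221] [577.19854928 -25.24541812  45.73954199]
```

View pics/s3.png

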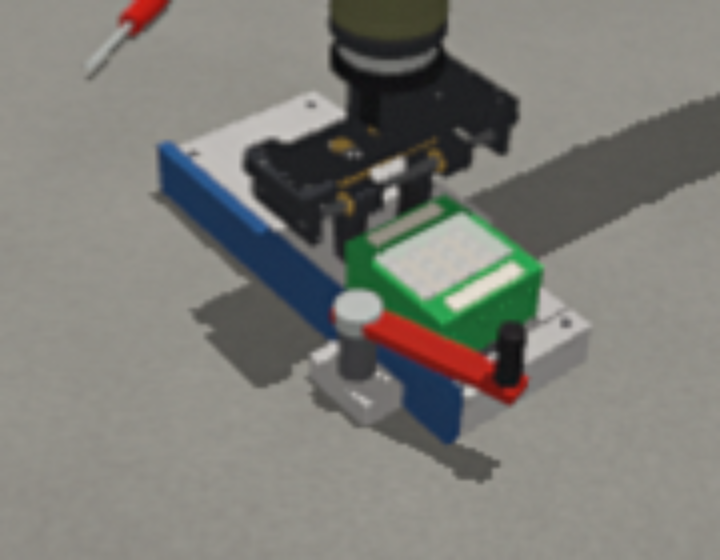

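The front end has dropped into the pocket at about (490, 320), and the tail is still on the deck edge. A few more millimetres are needed.

Request:
move_arm:
  steps:
    - [0,0.001,0,0,0,0,0.04]
    - [0,0.002,0,0,0,0,0.04]
    - [0,0.003,0,0,0,0,0.04]
    - [0,0.0035,0,0,0,0,0.04]
    - [0,0.0035,0,0,0,0,0.04]

```text
clock: 11.6
tcp_pos: [577.0, -22.2, 45.7]
tool_rot: [-2.173, -2.269, -0.0]
force: [-0.4, -2.6, -0.3]
opening: 40.0
finger_force: 0.6
```

Request:
move_arm:
  steps:
    - [0,0.0005,0,0,0,0,0.04]
    - [0,0.001,0,0,0,0,0.04]
    - [0,0.0015,0,0,0,0,0.04]
    - [0,0.0015,0,0,0,0,0.04]

```text
clock: 12.1
tcp_pos: [576.9, -21.9, 45.8]
tool_rot: [2.173, 2.268, -0.002]
force: [-1.1, -5.5, 1.3]
opening: 40.0
finger_force: 2.6
```

```bash
cat > top.py <<'E'
from h import *
s=arm.read_state(); print(s["force"].round(1),s["tcp_pos"].round(1))
ex=np.array([-.0432,.9991]); ey=np.array([-.9991,-.0432])
for c in ["scene","top"]:
    p,d=viewer.read_camera(c); O=np.array([574.5,40.5]) if c=="scene" else np.array([570.7,37.8])
    A=pts(c,d,np.ones(d.shape,bool)); r=A[:,:2]-O; x=r@ex; y=r@ey
    for x0 in range(-65,60,10):
        k=(abs(x-x0)<5)&(abs(y-10)<25)&(A[:,2]>20)&(A[:,2]<95)
        if k.sum()>3: print(c,x0,np.median(A[k,2]).round(1),k.sum())
E
python3 top.py
```

```text
[-1.1 -5.5  1.3] [576.9 -21.9  45.8]
scene -65 75.5 26
scene -55 84.3 42
scene -45 75.3 47
scene -35 74.8 46
scene -25 75.2 46
scene -15 74.4 53
scene -5 74.6 44
scene 5 74.8 52
scene 15 74.7 49
scene 25 75.1 52
scene 35 75.4 54
scene 45 66.6 145
scene 55 57.2 36
```

Request:
move_arm:
  steps:
    - [0,-0.006,0,0,0,0,0.04]
    - [0,-0.015,0.02,0,0,0,0.0]
    - [0,-0.015,0.06,0,0,0,0.0]
    - [0,-0.015,0.08,0,0,0,0.0]

```text
clock: 12.7
tcp_pos: [578.3, -34.7, 127.5]
tool_rot: [2.172, 2.269, 0.005]
force: [0.1, 0.5, -0.2]
opening: 11.9
finger_force: 0.0
```

```bash
python3 top.py; python3 - <<'E'
from h import *
p,d=viewer.read_camera("scene")
cv2.imwrite("pics/s4.png",cv2.resize(p[150:290,160:340,::-1],None,fx=4,fy=4))
E
```

```text
[ 0.1  0.5 -0.2] [578.3 -34.7 127.5]
scene -45 75.1 43
scene -35 75.3 47
scene -25 75.0 47
scene -15 74.8 50
scene -5 75.2 44
scene 5 75.3 55
scene 15 75.3 52
scene 25 74.9 49
scene 35 75.2 52
scene 45 65.4 156
scene 55 40.5 24
top 15 71.1 9
top 25 70.1 16
top 35 72.8 50
top 45 73.6 54
top 55 34.6 39
```

View pics/s4.png

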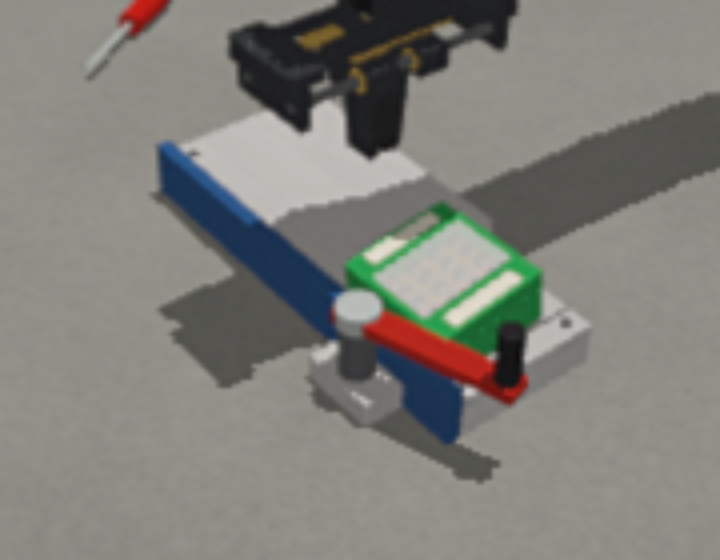

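The cassette sits level but about 15 mm high, between the catch and the end wall's bevel, with its front pad at (485, 298). I press the front pad gently first.

Request:
move_arm:
  steps:
    - [-0.003,0.055,0,0,0,0,0]
    - [-0.006,0.111,0,0,0,0,0]
    - [-0.006,0.111,0,0,0,0,0]
    - [-0.006,0.111,-0.03,0,0,0,0]
    - [-0.006,0.111,-0.045,0,0,0,0]
    - [-0.006,0.111,-0.048,0,0,0,0]
    - [-0.006,0.111,-0.051,0,0,0,0]
    - [-0.006,0.111,-0.053,0,0,0,0]
    - [-0.006,0.111,-0.053,0,0,0,0]

```text
clock: 13.98
tcp_pos: [572.0, 75.2, 73.9]
tool_rot: [2.173, 2.268, 0.003]
force: [-0.2, -0.1, 3.0]
opening: 0.3
finger_force: 1.7
```

Request:
move_arm:
  steps:
    - [0,0,-0.001,0,0,0,0]
    - [0,0,-0.002,0,0,0,0]
    - [0,0,-0.003,0,0,0,0]
    - [0,0,-0.003,0,0,0,0]

```text
clock: 14.48
tcp_pos: [574.2, 75.3, 71.4]
tool_rot: [2.171, 2.265, 0.008]
force: [2.0, 0.0, 6.4]
opening: 0.7
finger_force: 2.8
```

Request:
move_arm:
  steps:
    - [0,0,-0.001,0,0,0,0]
    - [0,0,-0.002,0,0,0,0]
    - [0,0,-0.003,0,0,0,0]
    - [0,0,-0.003,0,0,0,0]

```text
clock: 14.98
tcp_pos: [574.7, 75.5, 70.3]
tool_rot: [2.17, 2.265, 0.011]
force: [-0.2, -0.2, 20.4]
opening: 0.3
finger_force: 10.6
```

```bash
python3 top.py; python3 - <<'E'
from h import *
p,d=viewer.read_camera("scene")
cv2.imwrite("pics/s5.png",cv2.resize(p[170:280,220:330,::-1],None,fx=5,fy=5,interpolation=cv2.INTER_CUBIC))
E
```

```text
[-0.2 -0.2 20.4] [574.7  75.5  70.3]
scene -15 74.5 5
scene -5 69.2 13
scene 5 68.8 19
scene 15 68.2 8
scene 25 66.7 8
scene 35 75.6 17
scene 45 69.2 173
scene 55 59.3 43
top -65 32.8 60
top -55 32.9 56
top -45 70.9 65
top -35 71.2 59
top -25 71.9 60
top -15 71.2 66
top -5 71.6 56
top 5 70.8 61
top 15 74.8 13
```

View pics/s5.png

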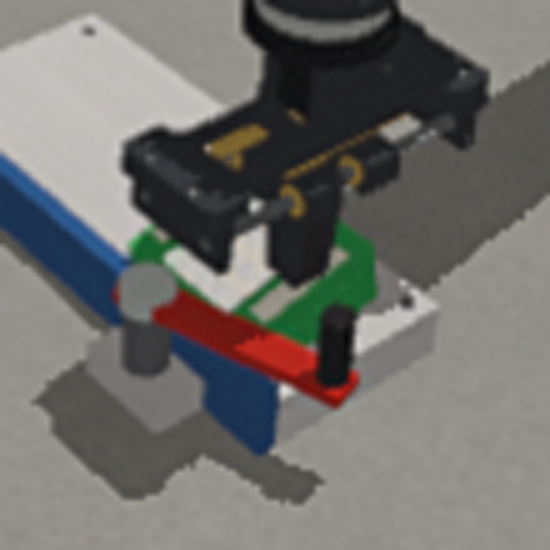

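Request:
move_arm:
  steps:
    - [0,0,0.01,0,0,0,0]
    - [0,0,0.06,0,0,0,0]
    - [-0.05,0,0.1,0,0,0,0]
    - [-0.11,-0.02,0.1,0,0,0,0]
    - [-0.15,-0.03,0.1,0,0,0,0]
    - [-0.15,-0.03,0.1,0,0,0,0]

```text
clock: 15.88
tcp_pos: [416.9, 43.9, 167.2]
tool_rot: [-2.172, -2.266, 0.006]
force: [-0.1, 0.1, -0.2]
opening: 0.2
finger_force: 0.0
```

```bash
cat > plane.py <<'E'
from h import *
ex=np.array([-.0432,.9991]); ey=np.array([-.9991,-.0432])
for c in ["scene","top"]:
    p,d=viewer.read_camera(c); O=np.array([574.5,40.5]) if c=="scene" else np.array([570.7,37.8])
    A=pts(c,d,np.ones(d.shape,bool)); r=A[:,:2]-O; x=r@ex; y=r@ey; z=A[:,2]
    k=(abs(x)<44)&(abs(y)<38)&(z>50)&(z<82)
    if k.sum()<50: print(c,"few",k.sum()); continue
    for _ in range(4):
        M=np.c_[np.ones(k.sum()),x[k],y[k]]; q=np.linalg.lstsq(M,z[k],rcond=None)[0]
        k=(abs(x)<44)&(abs(y)<38)&(abs(q[0]+q[1]*x+q[2]*y-z)<4)
    # outline of raised region
    e=(abs(q[0]+q[1]*x+q[2]*y-z)<4)&(abs(x)<70)&(abs(y)<70)
    print(c,k.sum(),"z0",q[0].round(1),"corners x-/+ y-/+",[(a,b,(q[0]+q[1]*a+q[2]*b).round(1)) for a in(-50,50) for b in(-45,45)])
    hh=cv2.minAreaRect(np.c_[x[e],y[e]].astype(np.float32)); print("  x ext",np.percentile(x[e],[1,99]).round(1),"y ext",np.percentile(y[e],[1,99]).round(1),hh)
    G=A[(z>106)&(z<118)&(A[:,1]>60)&(A[:,0]>540)&(A[:,0]<660)&(A[:,1]<200)]
    if len(G):
        g=G[:,:2].mean(0)-O; gx,gy=g@ex,g@ey+73; print("  grip f",gx.round(1),(gy-73).round(1),"theta",np.arctan2(gx,gy).round(3),"r",np.hypot(gx,gy).round(1),len(G))
    cv2.imwrite(f"pics/{c}_z.png",cv2.resize(p[160:240,190:310,::-1] if c=="top" else p[170:280,220:330,::-1],None,fx=5,fy=5,interpolation=cv2.INTER_CUBIC))
E
python3 plane.py
```

```text
scene 713 z0 70.4 corners x-/+ y-/+ [(-50, -45, np.float64(60.3)), (-50, 45, np.float64(81.6)), (50, -45, np.float64(59.1)), (50, 45, np.float64(80.4))]
  x ext [-48.9  50.5] y ext [-47.7  37.1] ((0.1822509765625, -4.726020812988281), (102.80587768554688, 88.57426452636719), 2.504962921142578)
  grip f 106.2 -44.3 theta 1.307 r 110.0 41
top 738 z0 68.6 corners x-/+ y-/+ [(-50, -45, np.float64(58.0)), (-50, 45, np.float64(79.6)), (50, -45, np.float64(57.7)), (50, 45, np.float64(79.3))]
  x ext [-47.4  50.8] y ext [-48.6  36.1] ((0.9640617370605469, -6.041843414306641), (88.84099578857422, 100.09559631347656), 89.27301025390625)
  grip f 105.9 -42.0 theta 1.286 r 110.4 33
```

View pics/top_z.png

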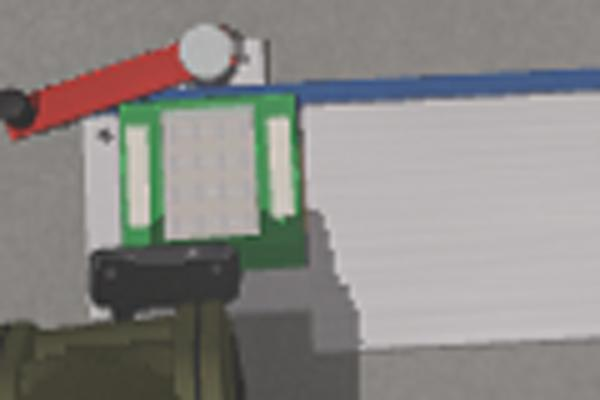

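The cassette is now tilted sideways. Its fence-side edge is down at the floor (top about 58 mm) and its +y lower edge sits on the +y wall (top about 79 mm), with the +y side at crop (210, 260). I push that lower edge towards the fence so it slips in.

Request:
move_arm:
  steps:
    - [0.03,-0.005,0,0,0,0,0]
    - [0.071,-0.01,-0.03,0,0,0,0]
    - [0.071,-0.01,-0.08,0,0,0,0]
    - [0.071,-0.01,-0.12,0,0,0,0]
    - [0.071,-0.01,-0.129,0,0,0,0]
    - [0.071,-0.01,-0.1305,0,0,0,0]
    - [0.071,-0.01,-0.132,0,0,0,0]
    - [0.071,-0.01,-0.1335,0,0,0,0]
    - [0.071,-0.01,-0.1335,0,0,0,0]

```text
clock: 17.1
tcp_pos: [492.6, 35.3, 33.9]
tool_rot: [2.172, 2.268, 0.002]
force: [0.3, -0.5, 0.2]
opening: 0.3
finger_force: 0.0
```

```bash
python3 plane.py; python3 -c "
from h import *
s=arm.read_state(); print(s['force'].round(1),s['tcp_pos'].round(1))"
```

```text
scene 611 z0 70.3 corners x-/+ y-/+ [(-50, -45, np.float64(60.2)), (-50, 45, np.float64(81.3)), (50, -45, np.float64(59.3)), (50, 45, np.float64(80.4))]
  x ext [-48.6  50.4] y ext [-47.9  37.9] ((0.11936569213867188, 6.877044677734375), (102.47151184082031, 114.16944885253906), 0.7572838664054871)
  grip f 68.9 -18.6 theta 0.903 r 87.7 79
top 192 z0 68.5 corners x-/+ y-/+ [(-50, -45, np.float64(58.8)), (-50, 45, np.float64(80.1)), (50, -45, np.float64(57.0)), (50, 45, np.float64(78.2))]
  x ext [-48.2  50.3] y ext [-49.7  35. ] ((-0.08638381958007812, -11.19296646118164), (85.44850158691406, 108.50980377197266), 82.29055786132812)
  grip f 106.0 -42.1 theta 1.287 r 110.4 33
[ 0.6  0.1 -0.2] [492.4  35.2  33.7]
```

Request:
move_arm:
  steps:
    - [0,0,0.0025,0,0,0,0]
    - [0.004,0,0.0025,0,0,0,0]
    - [0.008,0,0.0025,0,0,0,0]
    - [0.011,0,0.0025,0,0,0,0]
    - [0.013,0,0.0025,0,0,0,0]
    - [0.015,0,0.0025,0,0,0,0]
    - [0.016,0,0.0025,0,0,0,0]
    - [0.016,0,0.0025,0,0,0,0]

```text
clock: 18.2
tcp_pos: [508.1, 35.2, 35.7]
tool_rot: [2.173, 2.269, 0.0]
force: [-0.7, -0.7, -0.5]
opening: 0.5
finger_force: 0.0
```

Request:
move_arm:
  steps:
    - [0.001,0,0,0,0,0,0]
    - [0.002,0,0,0,0,0,0]
    - [0.003,0,0,0,0,0,0]
    - [0.003,0,0,0,0,0,0]

```text
clock: 18.7
tcp_pos: [511.3, 35.2, 35.8]
tool_rot: [2.173, 2.269, 0.0]
force: [-0.1, 0.3, 1.5]
opening: 0.4
finger_force: 0.0
```

Request:
move_arm:
  steps:
    - [0.001,0,0,0,0,0,0]
    - [0.002,0,0,0,0,0,0]
    - [0.003,0,0,0,0,0,0]
    - [0.003,0,0,0,0,0,0]

```text
clock: 19.2
tcp_pos: [512.4, 35.2, 35.6]
tool_rot: [-2.171, -2.267, 0.004]
force: [-5.3, -0.0, 1.1]
opening: 0.6
finger_force: 2.6
```

Request:
move_arm:
  steps:
    - [0.001,0,0,0,0,0,0]
    - [0.002,0,0,0,0,0,0]
    - [0.003,0,0,0,0,0,0]
    - [0.003,0,0,0,0,0,0]

```text
clock: 19.7
tcp_pos: [512.7, 35.6, 35.3]
tool_rot: [-2.168, -2.265, 0.009]
force: [-9.0, 1.3, 4.3]
opening: 0.4
finger_force: 4.8
```

```bash
python3 plane.py; python3 -c "
from h import *
s=arm.read_state(); print(s['force'].round(1),s['tcp_pos'].round(1))"
```

```text
scene 547 z0 70.2 corners x-/+ y-/+ [(-50, -45, np.float64(60.3)), (-50, 45, np.float64(80.6)), (50, -45, np.float64(59.9)), (50, 45, np.float64(80.2))]
  x ext [-47.6  50.4] y ext [-47.4  42.1] ((0.3932991027832031, -0.4302940368652344), (102.65342712402344, 97.71648406982422), 1.759617805480957)
  grip f 58.8 -17.0 theta 0.81 r 81.2 105
top 55 z0 65.6 corners x-/+ y-/+ [(-50, -45, np.float64(59.8)), (-50, 45, np.float64(80.8)), (50, -45, np.float64(50.3)), (50, 45, np.float64(71.3))]
  x ext [-48.3  52.5] y ext [-60.5  36.9] ((-16.15909194946289, -28.853103637695312), (68.2548599243164, 134.55740356445312), 49.27564239501953)
  grip f 106.0 -41.8 theta 1.285 r 110.5 32
[-8.9  1.5  4.5] [512.7  35.6  35.4]
```

View pics/scene_z.png

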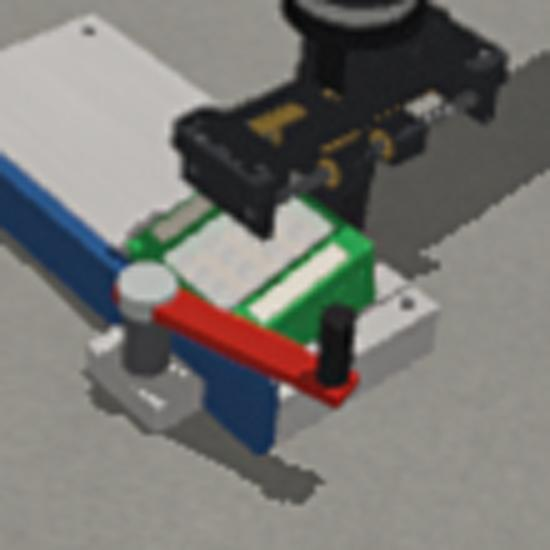

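The fence side is low and the +y side is still up, while the tip bears on the lower edge at about (350, 240). I push a little harder in small steps.

Request:
move_arm:
  steps:
    - [0.0015,0,-0.0003,0,0,0,0]
    - [0.003,0,-0.0006,0,0,0,0]
    - [0.004,0,-0.0008,0,0,0,0]
    - [0.004,0,-0.001,0,0,0,0]

```text
clock: 20.3
tcp_pos: [512.9, 35.6, 35.0]
tool_rot: [-2.164, -2.262, 0.017]
force: [-15.2, 2.4, 19.0]
opening: 0.5
finger_force: 9.9
```

Request:
move_arm:
  steps:
    - [0.001,0,0,0,0,0,0]
    - [0.002,0,0,0,0,0,0]
    - [0.003,0,0,0,0,0,0]
    - [0.003,0,0,0,0,0,0]

```text
clock: 20.8
tcp_pos: [512.9, 35.6, 35.0]
tool_rot: [-2.161, -2.259, 0.023]
force: [-19.4, 2.5, 22.6]
opening: 0.5
finger_force: 12.2
```

The push has jammed, so I retreat. The next try is to press the rear face against the end wall near the fence side and drag that side upwards and towards the fence by friction.

Request:
move_arm:
  steps:
    - [-0.015,0,0,0,0,0,0]
    - [-0.015,0,0.05,0,0,0,0]
    - [-0.015,-0.02,0.095,0,0,0,0]
    - [0.03,-0.05,0.095,0,0,0,0]
    - [0.0735,-0.067,0.095,0,0,0,0]
    - [0.0735,-0.067,0.095,0,0,0,0]
    - [0.0735,-0.067,0.04,0,0,0,0]
    - [0.0735,-0.067,0.006,0,0,0,0]
    - [0.0735,-0.065,0.006,0,0,0,0]
    - [0.0735,-0.06,0.006,0,0,0,0]
    - [0.073,-0.057,0.006,0,0,0,0]
    - [0.073,-0.054,0.006,0,0,0,0]
    - [0.073,-0.052,0.006,0,0,0,0]
    - [0.073,-0.05,0.006,0,0,0,0]
    - [0.073,-0.05,0.006,0,0,0,0]

```text
clock: 22.68
tcp_pos: [598.0, -19.9, 42.2]
tool_rot: [2.173, 2.261, -0.004]
force: [-0.5, -8.9, 4.4]
opening: 0.5
finger_force: 4.3
```

```bash
python3 plane.py; python3 -c "
from h import *
s=arm.read_state(); print(s['force'].round(1),s['tcp_pos'].round(1))"
```

```text
scene 709 z0 70.2 corners x-/+ y-/+ [(-50, -45, np.float64(60.0)), (-50, 45, np.float64(80.8)), (50, -45, np.float64(59.6)), (50, 45, np.float64(80.5))]
  x ext [-54.   50.3] y ext [-47.6  37.4] ((-8.218425750732422, -5.1888427734375), (121.16478729248047, 89.84967803955078), 0.09012361615896225)
  grip f 106.1 -44.5 theta 1.308 r 109.8 42
top few 0
[-0.2 -8.3  5.4] [598.  -19.9  42.2]
```

Request:
move_arm:
  steps:
    - [0,0.002,0,0,0,0,0]
    - [0,0.004,0,0,0,0,0]
    - [0,0.004,0.002,0,0,0,0]
    - [0.0005,0.004,0.004,0,0,0,0]
    - [0.001,0.004,0.006,0,0,0,0]
    - [0.0015,0.004,0.008,0,0,0,0]
    - [0.0015,0.004,0.008,0,0,0,0]

```text
clock: 23.65
tcp_pos: [598.1, -18.0, 49.6]
tool_rot: [2.175, 2.259, -0.01]
force: [-1.2, -11.1, 2.8]
opening: 1.0
finger_force: 5.9
```

```bash
python3 plane.py; python3 -c "
from h import *
s=arm.read_state(); print(s['force'].round(1),s['tcp_pos'].round(1))"
```

```text
scene 753 z0 74.0 corners x-/+ y-/+ [(-50, -45, np.float64(67.6)), (-50, 45, np.float64(88.0)), (50, -45, np.float64(60.1)), (50, 45, np.float64(80.5))]
  x ext [-50.1  53.2] y ext [-48.8  37. ] ((-7.223716735839844, -5.707817077636719), (125.47885131835938, 88.53255462646484), 1.616532802581787)
  grip f 106.1 -44.3 theta 1.307 r 109.9 42
top few 0
[ -1.2 -11.9   3.7] [598.1 -18.   49.6]
```

The friction grip holds: the rear rose 7 mm. Next I roll the tool to level the cassette.

Request:
move_arm:
  steps:
    - [0,0.002,0,0,0,0,0]
    - [0,0.002,0.001,0,-0.03,0,0]
    - [0,0.002,0.001,0,-0.06,0,0]
    - [0,0.002,0.002,0,-0.09,0,0]
    - [0,0.002,0.002,0,-0.12,0,0]
    - [0,0.002,0.002,0,-0.15,0,0]
    - [0,0.002,0.002,0,-0.15,0,0]

```text
clock: 24.62
tcp_pos: [598.5, -17.7, 51.8]
tool_rot: [2.099, 2.174, 0.148]
force: [-1.0, -15.9, 2.3]
opening: 0.7
finger_force: 7.5
```

```bash
python3 plane.py; python3 -c "
from h import *
s=arm.read_state(); print(s['force'].round(1),s['tcp_pos'].round(1),s['wrist_torque'].round(2))"
```

```text
scene 756 z0 74.3 corners x-/+ y-/+ [(-50, -45, np.float64(68.1)), (-50, 45, np.float64(88.3)), (50, -45, np.float64(60.3)), (50, 45, np.float64(80.5))]
  x ext [-53.5  53.2] y ext [-48.3  37.6] ((-6.284847259521484, -5.463294982910156), (121.43714904785156, 89.08623504638672), 0.6119698286056519)
  grip f 106.1 -44.1 theta 1.305 r 110.0 42
top few 3
[ -1.2 -14.4   2.4] [598.5 -17.7  51.7] [-3.21  0.28 -0.28]
```

Request:
move_arm:
  steps:
    - [0,0,-0.003,0,0.06,0,0]
    - [0,-0.001,-0.006,0,0.12,0,0]
    - [0,-0.002,-0.009,0,0.15,0,0]
    - [0,-0.022,-0.009,0,0.15,0,0]
    - [-0.02,-0.024,-0.008,0,0.15,0,0.04]
    - [-0.02,-0.024,-0.008,0,0.15,0,0.04]
    - [-0.02,-0.024,-0.008,0,0.15,0,0.04]
    - [-0.02,-0.016,-0.008,0,0.15,0,0.04]
    - [-0.02,-0.01,-0.008,0,0.15,0,0.04]
    - [-0.02,-0.006,-0.008,0,0.15,0,0.04]
    - [-0.02,-0.002,-0.008,0,0.15,0,0.04]
    - [-0.02,0.001,-0.008,0,0.15,0,0.04]
    - [-0.02,0.001,-0.008,0,0.15,0,0.04]

```text
clock: 26.35
tcp_pos: [578.7, -20.2, 43.6]
tool_rot: [2.173, 2.254, -0.017]
force: [-1.2, -23.1, 5.0]
opening: 39.7
finger_force: 11.3
```

```bash
python3 plane.py; python3 -c "
from h import *
s=arm.read_state(); print(s['force'].round(1),s['tcp_pos'].round(1),s['wrist_torque'].round(2))"
```

```text
scene 718 z0 70.7 corners x-/+ y-/+ [(-50, -45, np.float64(61.1)), (-50, 45, np.float64(81.3)), (50, -45, np.float64(60.1)), (50, 45, np.float64(80.3))]
  x ext [-57.8  50.6] y ext [-47.4  37.5] ((-7.630393981933594, -5.244514465332031), (119.66759490966797, 88.24047088623047), 0.25282856822013855)
  grip f 106.3 -44.4 theta 1.308 r 110.1 43
top few 0
[ -0.4 -23.7   4.7] [578.6 -20.2  43.6] [-4.37  0.33  0.64]
```

Request:
move_arm:
  steps:
    - [0.0005,0,0.001,0,-0.025,0,0.04]
    - [0.001,0,0.002,0,-0.05,0,0.04]
    - [0.0015,0,0.003,0,-0.075,0,0.04]
    - [0.002,0,0.004,0,-0.1,0,0.04]
    - [0.003,0,0.005,0,-0.125,0,0.04]
    - [0.004,0,0.006,0,-0.15,0,0.04]
    - [0.004,0,0.006,0,-0.15,0,0.04]

```text
clock: 27.32
tcp_pos: [581.5, -19.6, 49.2]
tool_rot: [2.099, 2.173, 0.14]
force: [-1.7, -23.0, 4.0]
opening: 39.8
finger_force: 11.1
```

```bash
python3 plane.py; python3 -c "
from h import *
s=arm.read_state(); print(s['force'].round(1),s['tcp_pos'].round(1),s['wrist_torque'].round(2))"
```

```text
scene 737 z0 71.4 corners x-/+ y-/+ [(-50, -45, np.float64(62.6)), (-50, 45, np.float64(82.9)), (50, -45, np.float64(59.8)), (50, 45, np.float64(80.1))]
  x ext [-60.6  51.8] y ext [-47.4  37.4] ((-7.630863189697266, -5.339420318603516), (89.13793182373047, 120.2085189819336), 89.33747863769531)
  grip f 106.2 -44.6 theta 1.309 r 109.9 43
top few 36
[ -1.4 -22.    4.6] [581.5 -19.7  49.2] [-4.51  0.68  0.03]
```

Request:
move_arm:
  steps:
    - [-0.003,-0.006,-0.005,0,0.08,0,0.04]
    - [-0.004,-0.03,-0.004,0,0.15,0,0.04]
    - [0.01,-0.03,0.02,0,0.15,0,0]
    - [0.038,-0.03,0.015,0,0.15,0,0]
    - [0.038,-0.03,0.002,0,0.15,0,0]
    - [0.038,-0.022,0,0,0.15,0,0]
    - [0.038,-0.015,0,0,0.15,0,0]
    - [0.038,-0.01,0,0,0.15,0,0]
    - [0.038,-0.006,0,0,0.15,0,0]
    - [0.038,-0.006,0,0,0.15,0,0]
    - [0.038,-0.006,0.002,0,0.12,0,0]
    - [0.0385,-0.006,0.004,0,0.09,0,0]
    - [0.039,-0.006,0.006,0,0.06,0,0]
    - [0.0395,-0.006,0.008,0,0.03,0,0]
    - [0.04,-0.006,0.01,0,0,0,0]
    - [0.04,-0.006,0.01,0,0,0,0]

```text
clock: 29.42
tcp_pos: [621.8, -16.1, 59.0]
tool_rot: [2.097, 2.185, 0.153]
force: [-0.9, -5.1, -0.6]
opening: 0.4
finger_force: 2.8
```

```bash
python3 plane.py; python3 -c "
from h import *
s=arm.read_state(); print(s['force'].round(1),s['tcp_pos'].round(1),s['wrist_torque'].round(2))"
```

```text
scene 748 z0 74.6 corners x-/+ y-/+ [(-50, -45, np.float64(69.1)), (-50, 45, np.float64(89.7)), (50, -45, np.float64(59.5)), (50, 45, np.float64(80.1))]
  x ext [-49.2  53.3] y ext [-50.3  37.2] ((-6.565925598144531, -8.90140151977539), (124.37285614013672, 95.45867919921875), 2.3417093753814697)
  grip f 106.3 -44.5 theta 1.309 r 110.0 42
top few 0
[-1.1 -5.6 -0.1] [622.2 -16.   59. ] [-1.28  0.38 -0.12]
```

View pics/scene_z.png

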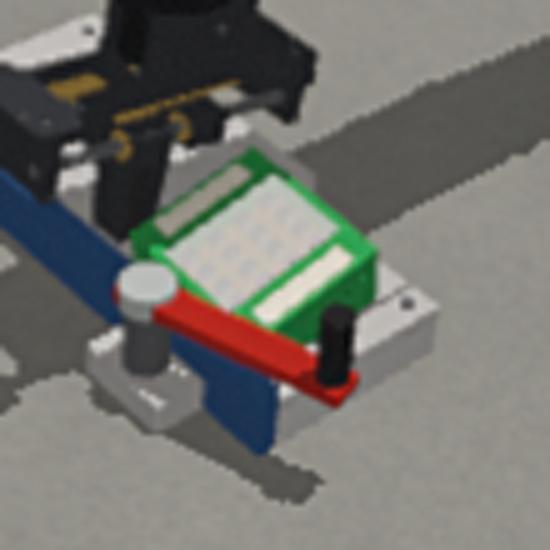

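The view shows the rear raised and the sideways tilt unchanged. The red arm lies over the cassette's front fence-side corner at about (230, 320), and that blocks the levelling. I lower the rear, open the lever further, then retry.

Request:
move_arm:
  steps:
    - [-0.001,0,-0.005,0,0.08,0,0]
    - [-0.002,-0.001,-0.01,0,0.15,0,0]
    - [-0.002,-0.025,-0.008,0,0.15,0,0]
    - [-0.004,-0.03,0.05,0,0.15,0,0]
    - [-0.02,0.01,0.075,0,0.15,0,0]
    - [-0.04,0.06,0.075,0,0.15,0,0]
    - [-0.048,0.11,0.075,0,0.15,0,0]
    - [-0.05,0.159,0.075,0,0.15,0,0]
    - [-0.05,0.159,0.05,0,0.15,0,0]
    - [-0.05,0.159,0.028,0,0.15,0,0]
    - [-0.04,0.159,0.028,0,0.15,0,0]
    - [-0.03,0.159,0.028,0,0.15,0,0]
    - [-0.022,0.16,0.028,0,0.15,0,0]
    - [-0.014,0.16,0.028,0,0.15,0,0]
    - [-0.006,0.161,0.028,0,0.15,0,0]
    - [0.003,0.161,0.028,0,0.15,0,0]
    - [0.008,0.161,0.028,0,0.15,0,0]
    - [0.0,0.161,0.028,0,0.15,0,0]

```text
clock: 31.78
tcp_pos: [623.0, 147.0, 86.8]
tool_rot: [2.173, 2.268, 0.0]
force: [0.3, 0.2, -0.1]
opening: -0.1
finger_force: 0.0
```

```bash
python3 plane.py; python3 -c "
from h import *
s=arm.read_state(); print(s['force'].round(1),s['tcp_pos'].round(1),s['tool_rot'].round(3))"
```

```text
scene 100 z0 71.0 corners x-/+ y-/+ [(-50, -45, np.float64(62.8)), (-50, 45, np.float64(81.5)), (50, -45, np.float64(60.4)), (50, 45, np.float64(79.1))]
  x ext [-50.1  49. ] y ext [-33.   37.2] ((2.4163856506347656, -2.887248992919922), (61.16794204711914, 120.43257141113281), 75.354248046875)
  grip f 110.7 -69.6 theta 1.54 r 110.7 98
top 757 z0 68.8 corners x-/+ y-/+ [(-50, -45, np.float64(59.1)), (-50, 45, np.float64(80.1)), (50, -45, np.float64(57.6)), (50, 45, np.float64(78.6))]
  x ext [-46.5  50.9] y ext [-49.3  37.9] ((1.6368141174316406, -9.95284652709961), (99.14317321777344, 98.75384521484375), 89.26205444335938)
[-0.  -0.3 -0.1] [622.8 146.8  86.8] [2.173 2.268 0.   ]
```

Request:
move_arm:
  steps:
    - [-0.02,-0.01,0.043,0,0,0,0]
    - [-0.06,-0.05,0.043,0,0,0,0]
    - [-0.1,-0.09,0.043,0,0,0,0]
    - [-0.124,-0.112,0.043,0,0,0,0]
    - [-0.124,-0.112,0.01,0,0,0,0]
    - [-0.124,-0.112,-0.04,0,0,0,0]
    - [-0.124,-0.112,-0.0502,0,0,0,0]
    - [-0.116,-0.112,-0.0502,0,0,0,0]
    - [-0.111,-0.112,-0.0502,0,0,0,0]
    - [-0.109,-0.112,-0.0502,0,0,0,0]
    - [-0.107,-0.112,-0.0502,0,0,0,0]
    - [-0.105,-0.112,-0.0502,0,0,0,0]
    - [-0.103,-0.112,-0.0502,0,0,0,0]
    - [-0.102,-0.112,-0.0502,0,0,0,0]
    - [-0.102,-0.112,-0.0502,0,0,0,0]

```text
clock: 33.75
tcp_pos: [513.4, 35.2, 36.9]
tool_rot: [-2.166, -2.263, 0.015]
force: [-12.5, 1.1, 11.1]
opening: 0.4
finger_force: 7.4
```

```bash
python3 plane.py; python3 -c "
from h import *
s=arm.read_state(); print(s['force'].round(1),s['tcp_pos'].round(1),s['tool_rot'].round(3))"
```

```text
scene 555 z0 70.2 corners x-/+ y-/+ [(-50, -45, np.float64(60.2)), (-50, 45, np.float64(80.3)), (50, -45, np.float64(60.2)), (50, 45, np.float64(80.3))]
  x ext [-48.   50.9] y ext [-49.3  42.9] ((0.356781005859375, 2.4330291748046875), (103.84185791015625, 105.57965850830078), 1.2015819549560547)
  grip f 63.7 -37.3 theta 1.06 r 73.0 102
top 53 z0 67.2 corners x-/+ y-/+ [(-50, -45, np.float64(59.5)), (-50, 45, np.float64(78.6)), (50, -45, np.float64(55.9)), (50, 45, np.float64(75.0))]
  x ext [-48.2  50.4] y ext [-52.4  38.6] ((-13.034778594970703, -31.440773010253906), (69.32543182373047, 143.62954711914062), 48.15582275390625)
  grip f 110.0 -82.0 theta 1.652 r 110.3 35
[-12.6   1.1  11.3] [513.4  35.2  36.9] [-2.166 -2.263  0.015]
```

Request:
move_arm:
  steps:
    - [0.002,0,0,0,0,0,0]
    - [0.004,0,0,0,0,0,0]
    - [0.006,0,0,0,0,0,0]
    - [0.006,0,0,0,0,0,0]

```text
clock: 34.35
tcp_pos: [513.5, 35.2, 36.9]
tool_rot: [-2.159, -2.258, 0.028]
force: [-21.2, 1.6, 21.0]
opening: 0.6
finger_force: 12.8
```

Request:
move_arm:
  steps:
    - [-0.02,0,0.01,0,0,0,0]
    - [-0.02,-0.01,0.06,0,0,0,0.04]
    - [0.0,-0.05,0.095,0,0,0,0.04]
    - [0.052,-0.075,0.08,0,0,0,0.04]
    - [0.052,-0.075,0.04,0,0,0,0.04]
    - [0.052,-0.07,0.006,0,0,0,0.04]
    - [0.052,-0.062,0.006,0,0,0,0.04]
    - [0.052,-0.055,0.006,0,0,0,0.04]
    - [0.052,-0.049,0.006,0,0,0,0.04]
    - [0.052,-0.046,0.006,0,0,0,0.04]
    - [0.052,-0.046,0.006,0,0,0,0.04]
    - [0.0525,-0.046,0.0075,0,-0.03,0,0.04]
    - [0.053,-0.046,0.009,0,-0.06,0,0.04]
    - [0.0535,-0.046,0.0105,0,-0.09,0,0.04]
    - [0.054,-0.046,0.012,0,-0.12,0,0.04]
    - [0.0545,-0.046,0.0135,0,-0.15,0,0.04]
    - [0.055,-0.046,0.0145,0,-0.18,0,0.04]
    - [0.055,-0.046,0.0145,0,-0.18,0,0.04]

```text
clock: 36.6
tcp_pos: [581.2, -19.2, 53.3]
tool_rot: [2.081, 2.159, 0.178]
force: [-2.0, -14.6, 3.0]
opening: 40.3
finger_force: 7.6
```

```bash
python3 plane.py; python3 -c "
from h import *
s=arm.read_state(); print(s['force'].round(1),s['tcp_pos'].round(1),s['tool_rot'].round(3))"
```

```text
scene 725 z0 72.3 corners x-/+ y-/+ [(-50, -45, np.float64(64.1)), (-50, 45, np.float64(84.6)), (50, -45, np.float64(60.0)), (50, 45, np.float64(80.6))]
  x ext [-57.5  52.3] y ext [-49.5  37.2] ((-6.7246856689453125, -5.298545837402344), (89.12972259521484, 120.10380554199219), 88.61356353759766)
  grip f 110.6 -83.1 theta 1.662 r 111.1 42
top 66 z0 71.8 corners x-/+ y-/+ [(-50, -45, np.float64(62.2)), (-50, 45, np.float64(85.7)), (50, -45, np.float64(57.9)), (50, 45, np.float64(81.3))]
  x ext [ 3.1 53.5] y ext [-56.1  -9.8] ((20.958404541015625, -38.277488708496094), (81.03120422363281, 38.362369537353516), 19.417272567749023)
  grip f 110.0 -82.2 theta 1.654 r 110.3 32
[ -2.3 -16.1   2.8] [581.2 -19.2  53.3] [2.082 2.159 0.177]
```

Request:
move_arm:
  steps:
    - [0,0.002,0,0,0,0.02,0.04]
    - [0,0.003,0,0,0,0.04,0.04]
    - [0.0005,0.003,0.0005,0,-0.04,0.05,0.04]
    - [0.001,0.003,0.001,0,-0.08,0.05,0.04]
    - [0.0015,0.003,0.0015,0,-0.12,0.05,0.04]
    - [0.002,0.003,0.002,0,-0.16,0.05,0.04]
    - [0.002,0.003,0.002,0,-0.16,0.05,0.04]

```text
clock: 37.58
tcp_pos: [540.1, -24.3, 40.6]
tool_rot: [2.043, 2.256, 0.084]
force: [8.2, -13.9, 6.4]
opening: 40.3
finger_force: 7.1
```

```bash
python3 plane.py; python3 -c "
from h import *
s=arm.read_state(); print(s['force'].round(1),s['tcp_pos'].round(1),s['tool_rot'].round(3),s['wrist_torque'].round(2))"
```

```text
scene 716 z0 70.9 corners x-/+ y-/+ [(-50, -45, np.float64(61.4)), (-50, 45, np.float64(81.0)), (50, -45, np.float64(60.7)), (50, 45, np.float64(80.4))]
  x ext [-58.4  50.8] y ext [-46.5  63.2] ((-9.656684875488281, 10.44287109375), (112.75799560546875, 125.17064666748047), 86.23839569091797)
  grip f 110.4 -83.9 theta 1.669 r 111.0 47
top 399 z0 68.9 corners x-/+ y-/+ [(-50, -45, np.float64(59.0)), (-50, 45, np.float64(78.4)), (50, -45, np.float64(59.4)), (50, 45, np.float64(78.8))]
  x ext [-10.5  51. ] y ext [-46.6  39.3] ((19.51160430908203, -10.765174865722656), (106.07601165771484, 62.62025451660156), 84.33424377441406)
  grip f 110.1 -82.1 theta 1.654 r 110.5 33
[  9.3 -17.2   2.6] [539.  -24.3  40. ] [2.044 2.259 0.083] [-3.3  -1.76 -1.01]
```

Request:
move_arm:
  steps:
    - [-0.02,-0.03,0,0,0.16,-0.03,0]
    - [0.0,-0.03,0.02,0,0.3,-0.05,0]
    - [0.037,-0.03,0.02,0,0.34,-0.05,0]
    - [0.038,-0.03,0.005,0,0.34,-0.05,0]
    - [0.038,-0.03,-0.006,0,0.34,-0.05,0]
    - [0.038,-0.02,-0.006,0,0.34,-0.05,0]
    - [0.038,-0.012,-0.006,0,0.34,-0.05,0]
    - [0.038,-0.008,-0.006,0,0.34,-0.05,0]
    - [0.038,-0.004,-0.006,0,0.34,-0.05,0]
    - [0.038,-0.004,-0.004,0,0.31,-0.05,0]
    - [0.0385,-0.004,-0.001,0,0.28,-0.05,0]
    - [0.039,-0.004,0.002,0,0.25,-0.05,0]
    - [0.0395,-0.004,0.005,0,0.22,-0.05,0]
    - [0.04,-0.004,0.008,0,0.19,-0.05,0]
    - [0.041,-0.004,0.008,0,0.16,-0.05,0]

```text
clock: 39.55
tcp_pos: [571.4, -20.1, 44.8]
tool_rot: [-2.122, -2.26, 0.085]
force: [0.4, -4.2, -1.9]
opening: 0.3
finger_force: 2.3
```

```bash
python3 plane.py; python3 -c "
from h import *
s=arm.read_state(); print(s['force'].round(1),s['tcp_pos'].round(1),s['tool_rot'].round(3),s['wrist_torque'].round(2))"
```

```text
scene 737 z0 73.2 corners x-/+ y-/+ [(-50, -45, np.float64(64.5)), (-50, 45, np.float64(87.1)), (50, -45, np.float64(59.2)), (50, 45, np.float64(81.9))]
  x ext [-51.8  52.5] y ext [-48.5  37.5] ((-7.2623748779296875, -5.443756103515625), (123.53074645996094, 89.18909454345703), 0.6395521759986877)
  grip f 110.5 -83.7 theta 1.668 r 111.0 46
top 529 z0 71.7 corners x-/+ y-/+ [(-50, -45, np.float64(63.7)), (-50, 45, np.float64(85.8)), (50, -45, np.float64(57.5)), (50, 45, np.float64(79.6))]
  x ext [-26.2  53.6] y ext [-47.8  38.5] ((11.938758850097656, -4.671550750732422), (88.2757568359375, 83.86970520019531), 89.25387573242188)
  grip f 110.0 -82.0 theta 1.652 r 110.4 35
[ 0.3 -4.7 -0.9] [571.3 -20.1  44.9] [-2.121 -2.26   0.085] [-1.16 -0.07  0.02]
```

Request:
move_arm:
  steps:
    - [0,0,-0.004,0,-0.04,0,0]
    - [0,-0.012,-0.002,0,-0.086,-0.02,0]
    - [0.02,-0.016,0.01,0,-0.086,-0.02,0]
    - [0.051,-0.012,0.006,0,-0.086,-0.02,0]
    - [0.051,-0.006,0.002,0,-0.086,-0.02,0]
    - [0.051,0.0,0.002,0,-0.086,-0.02,0]
    - [0.051,0.005,0.002,0,-0.086,-0.02,0]
    - [0.051,0.005,0.005,0,-0.11,-0.02,0]
    - [0.0515,0.005,0.008,0,-0.14,-0.02,0]
    - [0.052,0.005,0.011,0,-0.17,-0.02,0]
    - [0.053,0.005,0.014,0,-0.2,-0.02,0]
    - [0.054,0.005,0.016,0,-0.23,-0.02,0]
    - [0.055,0.005,0.016,0,-0.25,-0.02,0]

```text
clock: 41.28
tcp_pos: [626.0, -14.7, 60.5]
tool_rot: [2.075, 2.163, 0.175]
force: [-0.1, -5.0, -1.4]
opening: 0.5
finger_force: 2.4
```

```bash
python3 plane.py; python3 -c "
from h import *
s=arm.read_state(); print(s['force'].round(1),s['tcp_pos'].round(1),s['tool_rot'].round(3),s['wrist_torque'].round(2))"
```

```text
scene 778 z0 77.4 corners x-/+ y-/+ [(-50, -45, np.float64(74.7)), (-50, 45, np.float64(95.2)), (50, -45, np.float64(59.6)), (50, 45, np.float64(80.1))]
  x ext [-47.9  54.7] y ext [-61.4  36.8] ((-5.789096832275391, -12.662895202636719), (123.77748107910156, 100.68521881103516), 0.6598080992698669)
  grip f 110.7 -83.2 theta 1.663 r 111.1 42
top 368 z0 75.7 corners x-/+ y-/+ [(-50, -45, np.float64(72.0)), (-50, 45, np.float64(93.0)), (50, -45, np.float64(58.4)), (50, 45, np.float64(79.4))]
  x ext [-21.4  56.2] y ext [-46.7  38. ] ((16.471839904785156, -5.9833221435546875), (80.07369232177734, 89.35099029541016), 2.584928512573242)
  grip f 109.9 -82.5 theta 1.657 r 110.3 33
[-0.8 -4.6 -0.3] [626.  -14.7  60.4] [2.074 2.163 0.175] [-1.08  0.3  -0.17]
```

Request:
move_arm:
  steps:
    - [-0.001,0,-0.007,0,0.1,0,0]
    - [-0.002,-0.002,-0.014,0,0.2,0,0]
    - [-0.01,-0.02,-0.012,0,0.275,0.02,0.04]
    - [-0.046,-0.02,-0.016,0,0.275,0.02,0.04]
    - [-0.047,-0.016,-0.018,0,0.275,0.02,0.04]
    - [-0.047,-0.01,-0.018,0,0.275,0.02,0.04]
    - [-0.047,-0.004,-0.018,0,0.275,0.02,0.04]
    - [-0.047,0.003,-0.018,0,0.275,0.02,0.04]
    - [-0.047,0.003,-0.018,0,0.275,0.02,0.04]
    - [-0.0465,0.003,-0.017,0,0.24,0.02,0.04]
    - [-0.046,0.003,-0.0155,0,0.2,0.02,0.04]
    - [-0.0455,0.003,-0.014,0,0.16,0.02,0.04]
    - [-0.045,0.003,-0.0125,0,0.12,0.02,0.04]
    - [-0.044,0.003,-0.011,0,0.08,0.02,0.04]
    - [-0.043,0.003,-0.01,0,0.04,0.02,0.04]

```text
clock: 43.25
tcp_pos: [582.6, -18.6, 49.8]
tool_rot: [2.078, 2.198, 0.121]
force: [-4.6, -15.7, 1.0]
opening: 39.9
finger_force: 7.6
```

```bash
python3 plane.py; python3 -c "
from h import *
s=arm.read_state(); print(s['force'].round(1),s['tcp_pos'].round(1),s['tool_rot'].round(3),s['wrist_torque'].round(2))"
```

```text
scene 756 z0 74.2 corners x-/+ y-/+ [(-50, -45, np.float64(68.5)), (-50, 45, np.float64(89.1)), (50, -45, np.float64(59.4)), (50, 45, np.float64(80.0))]
  x ext [-57.6  53.1] y ext [-48.9  37.5] ((-5.9461822509765625, -5.779289245605469), (121.02379608154297, 89.07010650634766), 0.532557487487793)
  grip f 110.5 -84.1 theta 1.671 r 111.0 46
top 200 z0 73.0 corners x-/+ y-/+ [(-50, -45, np.float64(67.6)), (-50, 45, np.float64(88.4)), (50, -45, np.float64(57.5)), (50, 45, np.float64(78.3))]
  x ext [ 6. 54.] y ext [-48.   38.7] ((28.282808303833008, -4.083629608154297), (89.75177001953125, 51.39159393310547), 88.66378784179688)
  grip f 110.2 -82.3 theta 1.655 r 110.6 33
[ -4.3 -14.2   2. ] [582.4 -18.5  50. ] [2.077 2.198 0.12 ] [-3.06  1.28 -0.26]
```

Request:
move_arm:
  steps:
    - [0,-0.002,-0.009,0,0.06,0,0.04]
    - [-0.01,-0.025,-0.005,0,0.12,-0.012,0]
    - [-0.03,-0.01,0.05,0,0.12,-0.012,0]
    - [-0.06,0.02,0.075,0,0.12,-0.012,0]
    - [-0.083,0.045,0.05,0,0.12,-0.012,0]
    - [-0.083,0.045,0.0,0,0.12,-0.012,0]
    - [-0.083,0.045,-0.0155,0,0.12,-0.012,0]
    - [-0.078,0.045,-0.0155,0,0.12,-0.012,0]
    - [-0.072,0.045,-0.0155,0,0.12,-0.012,0]
    - [-0.067,0.045,-0.0155,0,0.12,-0.012,0]
    - [-0.063,0.045,-0.015,0,0.12,-0.012,0]
    - [-0.059,0.045,-0.014,0,0.12,-0.012,0]
    - [-0.056,0.045,-0.013,0,0.12,-0.012,0]
    - [-0.056,0.045,-0.012,0,0.12,-0.012,0]

```text
clock: 45.1
tcp_pos: [513.3, 37.8, 35.8]
tool_rot: [2.157, 2.282, -0.01]
force: [-28.6, 6.1, -2.9]
opening: 0.7
finger_force: 13.4
```

```bash
python3 plane.py; python3 -c "
from h import *
s=arm.read_state(); print(s['force'].round(1),s['tcp_pos'].round(1),s['tool_rot'].round(3),s['wrist_torque'].round(2))"
```

```text
scene 542 z0 70.2 corners x-/+ y-/+ [(-50, -45, np.float64(59.8)), (-50, 45, np.float64(81.1)), (50, -45, np.float64(59.3)), (50, 45, np.float64(80.6))]
  x ext [-47.8  50.5] y ext [-49.9  42. ] ((0.30565643310546875, -0.24977874755859375), (102.06018829345703, 102.42977142333984), 1.2827316522598267)
  grip f 61.4 -33.1 theta 0.995 r 73.2 114
top few 16
[-28.9   6.1   0.1] [513.3  37.8  35.6] [ 2.157  2.282 -0.01 ] [1.24 6.17 0.  ]
```

Request:
move_arm:
  steps:
    - [-0.02,0,0.01,0,0,0,0.064]
    - [-0.02,-0.01,0.06,0,0,0,0.064]
    - [0.01,-0.055,0.09,0,0.06,0,0.064]
    - [0.053,-0.078,0.07,0,0.12,0,0.064]
    - [0.053,-0.075,0.02,0,0.12,0,0.064]
    - [0.053,-0.066,0.011,0,0.12,0,0.064]
    - [0.053,-0.056,0.011,0,0.12,0,0.064]
    - [0.053,-0.049,0.011,0,0.12,0,0.064]
    - [0.053,-0.044,0.011,0,0.12,0,0.064]
    - [0.0535,-0.044,0.0125,0,0.07,0,0.064]
    - [0.054,-0.044,0.014,0,0.02,0,0.064]
    - [0.055,-0.044,0.0155,0,-0.03,0,0.064]
    - [0.056,-0.044,0.017,0,-0.08,0,0.064]
    - [0.057,-0.044,0.0185,0,-0.13,0,0.064]
    - [0.058,-0.044,0.0195,0,-0.18,0,0.064]

```text
clock: 47.08
tcp_pos: [585.7, -18.9, 60.2]
tool_rot: [2.055, 2.147, 0.183]
force: [1.0, -19.2, 2.6]
opening: 64.2
finger_force: 9.9
```

```bash
python3 plane.py; python3 -c "
from h import *
s=arm.read_state(); print(s['force'].round(1),s['tcp_pos'].round(1),s['tool_rot'].round(3),s['wrist_torque'].round(2))"
```

```text
scene 729 z0 71.6 corners x-/+ y-/+ [(-50, -45, np.float64(63.1)), (-50, 45, np.float64(83.5)), (50, -45, np.float64(59.7)), (50, 45, np.float64(80.1))]
  x ext [-54.5  52.1] y ext [-49.1  37.9] ((-6.541236877441406, -3.7152137756347656), (119.70081329345703, 93.46257019042969), 0.21426983177661896)
  grip f 110.2 -84.0 theta 1.67 r 110.7 49
top 246 z0 69.2 corners x-/+ y-/+ [(-50, -45, np.float64(60.3)), (-50, 45, np.float64(79.5)), (50, -45, np.float64(59.0)), (50, 45, np.float64(78.1))]
  x ext [ 6.9 51.4] y ext [-49.   37.6] ((29.252042770385742, -5.281513214111328), (88.23280334472656, 46.19257354736328), 87.04524230957031)
  grip f 109.8 -82.0 theta 1.653 r 110.2 36
[ -4.2 -18.    6.4] [585.4 -18.7  60.5] [2.052 2.149 0.18 ] [-3.67  1.1   0.  ]
```

Request:
move_arm:
  steps:
    - [-0.01,-0.02,0.01,0,0.06,0,0]
    - [-0.03,0.01,0.045,0,0.18,0,0]
    - [-0.0465,0.0465,0.045,0,0.18,0,0]
    - [-0.0465,0.0465,0.045,0,0.18,0,0]
    - [-0.0465,0.0465,0.022,0,0.18,0,0]
    - [-0.0465,0.0465,0.015,0,0.18,0,0]
    - [-0.0465,0.0465,0.011,0,0.18,0,0]
    - [-0.0495,0.0465,0.011,0,0.18,0,0]
    - [-0.0525,0.0465,0.0115,0,0.18,0,0]
    - [-0.0555,0.0465,0.012,0,0.18,0,0]
    - [-0.0585,0.0465,0.0125,0,0.18,0,0]
    - [-0.0615,0.0465,0.013,0,0.18,0,0]

```text
clock: 48.68
tcp_pos: [536.3, 38.9, 76.9]
tool_rot: [2.142, 2.25, 0.044]
force: [12.7, -4.0, 18.6]
opening: 1.7
finger_force: 28.1
```

```bash
python3 plane.py; python3 -c "
from h import *
s=arm.read_state(); print(s['force'].round(1),s['tcp_pos'].round(1),s['tool_rot'].round(3),s['wrist_torque'].round(2))"
```

```text
scene 666 z0 70.1 corners x-/+ y-/+ [(-50, -45, np.float64(59.8)), (-50, 45, np.float64(80.7)), (50, -45, np.float64(59.5)), (50, 45, np.float64(80.3))]
  x ext [-48.4  50.6] y ext [-49.2  37.8] ((0.6462745666503906, -0.5667152404785156), (99.77709197998047, 101.89080810546875), 89.4445571899414)
  grip f 110.2 -83.9 theta 1.67 r 110.7 46
top few 4
[ 9.9 -4.7 24.2] [536.2  38.9  76.9] [2.142 2.25  0.044] [-0.98 -2.3  -0.08]
```

Request:
move_arm:
  steps:
    - [-0.004,0,0.001,0,0,0,0]
    - [-0.008,0,0.002,0,0,0,0]
    - [-0.012,0,0.003,0,0,0,0]
    - [-0.012,0,0.003,0,0,0,0]

```text
clock: 49.28
tcp_pos: [521.4, 38.3, 79.3]
tool_rot: [2.143, 2.252, 0.037]
force: [5.4, -4.7, 25.7]
opening: 0.1
finger_force: 12.4
```

```bash
python3 plane.py
```

```text
scene 331 z0 81.7 corners x-/+ y-/+ [(-50, -45, np.float64(80.2)), (-50, 45, np.float64(84.9)), (50, -45, np.float64(78.6)), (50, 45, np.float64(83.3))]
  x ext [-48.3  50.9] y ext [-68.1  56.2] ((0.6902236938476562, -3.472869873046875), (132.69520568847656, 102.03400421142578), 89.93016815185547)
  grip f 110.3 -83.8 theta 1.669 r 110.8 45
top few 4
```

It rolled level. I release it and push the +y side straight towards the fence.

Request:
move_arm:
  steps:
    - [0.0,0,0.015,0,0,0,0]
    - [-0.02,0,0.03,0,0,0,0]
    - [-0.055,0,0.01,0,0,0,0]
    - [-0.06,0,-0.03,0,0,0,0]
    - [-0.055,0,-0.033,0,0,0,0]
    - [-0.04,0,-0.033,0,0,0,0]
    - [-0.025,0,-0.033,0,0,0,0]
    - [-0.012,0,-0.033,0,0,0,0]
    - [-0.004,0,-0.033,0,0,0,0]
    - [0.003,0,-0.033,0,0,0,0]

```text
clock: 50.62
tcp_pos: [514.8, 39.3, 42.0]
tool_rot: [2.153, 2.265, 0.018]
force: [-14.7, 2.0, 13.0]
opening: 0.3
finger_force: 8.5
```

```bash
python3 plane.py
```

```text
scene 573 z0 70.3 corners x-/+ y-/+ [(-50, -45, np.float64(60.1)), (-50, 45, np.float64(79.9)), (50, -45, np.float64(60.7)), (50, 45, np.float64(80.5))]
  x ext [-48.2  50.2] y ext [-49.6  47. ] ((1.1809768676757812, 8.477176666259766), (118.35679626464844, 101.91695404052734), 88.75772094726562)
  grip f 81.8 -57.6 theta 1.385 r 83.3 73
top few 33
```

Request:
move_arm:
  steps:
    - [-0.02,0,0.03,0,0,0,0]
    - [0.0,0,0.065,0,0,0,0]
    - [0.024,0,0.055,0,0,0,0]
    - [0.024,0,0.035,0,0,0,0]
    - [0.024,0,0.028,0,0,0,0]
    - [0.018,0,0.028,0,0,0,0]
    - [0.012,0,0.029,0,0,0,0]
    - [0.006,0,0.031,0,0,0,0]
    - [0.0,0,0.032,0,0,0,0]
    - [-0.003,0,0.033,0,0,0,0]
    - [-0.003,0,0.033,0,0,0,0]
    - [0.055,0,0.022,0,0,0,0]
    - [0.055,0,0.02,0,0,0,0]

```text
clock: 52.35
tcp_pos: [577.4, 38.9, 63.0]
tool_rot: [2.152, 2.256, 0.032]
force: [-0.7, -0.7, -0.5]
opening: 0.3
finger_force: 0.0
```

```bash
python3 plane.py
```

```text
scene 417 z0 59.9 corners x-/+ y-/+ [(-50, -45, np.float64(59.4)), (-50, 45, np.float64(59.6)), (50, -45, np.float64(60.1)), (50, 45, np.float64(60.3))]
  x ext [-47.9  50.8] y ext [-45.   44.5] ((1.2661476135253906, 0.5360565185546875), (92.71400451660156, 101.85638427734375), 89.46601867675781)
  grip f 109.9 -83.8 theta 1.669 r 110.5 44
top few 18
```

The jerk dropped the cassette fully home: its top is level at about 59 mm. Now I swing the lever shut.

Request:
move_arm:
  steps:
    - [0,0,0.05,0,0,0,0]
    - [0.035,0.037,0.067,0,0,0,0]
    - [0.07,0.075,0.067,0,0,0,0]
    - [0.105,0.112,0.067,0,0,0,0]
    - [0.105,0.112,0.06,0,0,0,0]
    - [0.105,0.112,0.025,0,0,0,0]
    - [0.085,0.114,0.025,0,0,0,0]
    - [0.061,0.117,0.025,0,0,0,0]
    - [0.044,0.113,0.025,0,0,0,0]
    - [0.028,0.11,0.025,0,0,0,0]
    - [0.012,0.101,0.025,0,0,0,0]
    - [-0.003,0.092,0.025,0,0,0,0]
    - [-0.015,0.078,0.025,0,0,0,0]
    - [-0.027,0.064,0.025,0,0,0,0]
    - [-0.033,0.05,0.025,0,0,0,0]
    - [-0.039,0.035,0.025,0,0,0,0]
    - [-0.041,0.026,0.025,0,0,0,0]
    - [-0.043,0.016,0.025,0,0,0,0]
    - [-0.043,0.011,0.025,0,0,0,0]
    - [-0.043,0.011,0.025,0,0,0,0]

```text
clock: 54.95
tcp_pos: [530.1, 54.9, 86.6]
tool_rot: [2.149, 2.269, 0.035]
force: [0.3, 9.9, -2.5]
opening: 0.3
finger_force: 4.5
```

```bash
python3 plane.py
```

```text
scene 415 z0 60.1 corners x-/+ y-/+ [(-50, -45, np.float64(60.4)), (-50, 45, np.float64(60.1)), (50, -45, np.float64(60.1)), (50, 45, np.float64(59.8))]
  x ext [-49.1  50.6] y ext [-44.7  44.5] ((1.1969947814941406, -11.600959777832031), (102.4228286743164, 115.19017791748047), 0.8086633086204529)
  grip f 25.1 28.9 theta 0.242 r 105.0 13
top few 16
```

Request:
move_arm:
  steps:
    - [0,0.025,0,0,0,0,0]
    - [0,0.04,0.04,0,0,0,0]
    - [-0.03,0.08,0.09,0,0,0,0]
    - [-0.06,0.13,0.12,0,0,0,0]
    - [-0.09,0.18,0.13,0,0,0,0]
    - [-0.1,0.2,0.13,0,0,0,0]

```text
clock: 55.8
tcp_pos: [428.0, 252.9, 217.9]
tool_rot: [2.145, 2.266, 0.027]
force: [0.5, -0.5, -0.5]
opening: 0.9
finger_force: 0.0
```

```bash
sed -i 's/A\[:,1\]>60/A[:,1]>0/; s/A\[:,0\]>540/A[:,0]>500/' plane.py; python3 plane.py; python3 -c "
from h import *
s=arm.read_state(); print(s['clock'],s['force'].round(1),s['tcp_pos'].round(1))"
```

```text
scene 406 z0 60.0 corners x-/+ y-/+ [(-50, -45, np.float64(60.1)), (-50, 45, np.float64(60.1)), (50, -45, np.float64(59.8)), (50, 45, np.float64(59.8))]
  x ext [-49.1  50.8] y ext [-44.9  44.4] ((0.18798828125, -10.676406860351562), (113.66627502441406, 102.99986267089844), 89.16738891601562)
  grip f 0.8 34.7 theta 0.007 r 107.7 32
top 566 z0 58.2 corners x-/+ y-/+ [(-50, -45, np.float64(58.0)), (-50, 45, np.float64(58.5)), (50, -45, np.float64(57.8)), (50, 45, np.float64(58.4))]
  x ext [-47.5  50.8] y ext [-43.8  44.9] ((1.9334259033203125, 0.3271141052246094), (90.02825164794922, 100.34557342529297), 89.86534881591797)
  grip f 0.7 37.3 theta 0.006 r 110.3 32
55.9 [-0.  -0.3  0.8] [427.9 253.2 217.2]
```

Both cameras show the cassette level and home, the lever at about 0 rad, and the arm clear.

```bash
python3 -c "
from rig import arm
print(arm.finish_job())"
```

```text
the job is handed in; nothing more can be done
None
```

The job was handed in at about 56 s: both cameras showed the cassette level and home in the pocket, the lever shut (about 0.006 rad) and the arm clear, but the cassette first jammed on the side wall and freeing it took about 29 N sideways and about 26 N downward, more than a light touch; the bin, bottle and screwdriver were not touched, and I did not re-check where they ended up.

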